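# Hold the magnifier in focus over the marked saw tooth

## Robot

A 6-joint arm with a two-finger parallel gripper is mounted at the origin on the work surface. World frame = base frame: x ahead of the robot, y to its left, z up, the work surface at z = 0. Lengths are in m, angles in rad, forces in N, time in s.
With the tool pointing down it reaches from about 0.35 to 0.85 m from the base axis. Payload 8.1 kg.
Tool frame: the origin (TCP) lies at the very end of the fingers, on their centre line; the grasp point (between the pads) lies 19 mm behind it (ctrl.grip_point_offset is the distance from the TCP to the grasp point, in m); z points along the fingers, y is the direction in which the jaws open and shut (so a half turn about z gives the same grasp; the last joint's range is limited). The gripper opens to 93 mm and grips with 3 to 60 N. Pads are 15 mm wide; open, the fingers measure 128 mm over their backs; the gripper's body (75 mm by 188 mm) begins 65 mm behind the grasp point.
Start: joints at [-1.381, 0.13, 1.488, -0, 1.523, -0.085], TCP at [0.163, -0.577, 0.219] pointing down, gripper open.
Joint ranges: [-2.96, 2.96], [-0.89, 2.26], [0.02, 2.5], [-1.34, 4.48], [0, 2.73], [-2.66, 2.66]. Speed limits (rad/s): [2.39, 2.39, 2.79, 3.14, 3.14, 3.14].

## Interface

Orientations are given as a rotation vector (axis times angle).
In Python, from workcell import ctrl gives the robot as it stands. The module is installed in compiled form; this text tells all that it offers.
- The arm moves only by the tool play_rows, never from a script. Its argument "plan" is a list of rows, each an object with "fingers": the opening, from 0 (shut) to 1 (fully open); "offset": the shift along the world's x, y, z in m, a list of three; "angular": the turn, a rotation vector about the world's x, y, z in units of 5 degrees (1.0 is 5 degrees), a list of three. A call has exactly 5 rows; each row is the pose to reach, as a shift and turn from the pose commanded when the call began; what a row does not reach only later rows make up. A row lasts 1/12 s, in which the tool goes at most 41.7 mm and 7.16 degrees, less where a joint would pass 70% of its speed; a pose out of reach is approached as far as the arm can. A call with a gripper value outside its range is refused whole. The fingers move at their own pace and stop on an object; "force" is the grip in N (left out, the last holds). Time passes only in rows, so rows that repeat a pose let the fingers close, or fill a call up. It gives the time, the measured TCP pose, the force and the opening at its end, in the units of the state.
- ctrl.sense(): the state, without advancing time (a new reading comes with each control period).
- ctrl.grab_frame(name): name is "side" or "top" or "wrist"; returns a dict with "color" (400x640x3 uint8, red, green, blue), "depth" (400x640 float32, m along the optical axis (not along the pixel's ray), 0 where there is no reading), "camera_matrix" (3x3 intrinsics, pixels), "origin" and "orientation" of the camera in the world. Camera axes: x right, y down, z forward; pixel columns grow to the right and rows downward; lengths in m; the calibration is good to about 2 mm. A picture is of the moment at which its call begins.
- ctrl.finish_job(): hands the job in, once; it reports no verdict.
The state is a dict: "t": time; "joints": joint angles; "joint_velocities": joint speeds; "tau": joint torques, N m; "tcp_pos": TCP position; "eef_rot": TCP orientation; "ft_force": force on the tool from outside, world axes, zero at the start; "ft_torque": the same for the moment, N m; "gripper_width": finger opening in m.
Only numpy, scipy, OpenCV 4.12 (cv2) and the standard library are available. Lean on these libraries where they do the work, as an engineer would, in place of code of your own. Each camera call takes 0.05 s, during which the arm holds its last target.

## Task

Pick up the handheld magnifier by its handle and hold it level over the red-marked tooth of the saw blade so that I can check the carbide: tooth in the middle of the lens, and the lens at its focal height, which the green cross bar of the height gauge is set to. Keep your fingers clear of the lens, do not touch the blade, leave the gauge and the other things on the bench where they are, and finish while still holding the magnifier there, steady.

Things in the scene. Friction and masses are not known exactly. Their poses are not given: they have to be found in the camera images.
- handle_grip (a point): Holding point of the handheld magnifier, mid-height in its black handle (10 mm above the bench as it lies flat). Magnifier 176 mm long, 130 g, balancing about 20 mm ahead of this point. Handle: bar 24 mm wide, 20 mm high, from 67 mm behind to 25 mm ahead of this point, white band at its front end. +x points along the handle to the lens, z up, square to the lens
- lens_center (a point): Centre of the magnifier's lens, 72 mm from handle_grip along the magnifier's +x axis and 7 mm above its flat underside (so 3 mm lower than handle_grip). The lens is a clear disc 64 mm across in a black ring 74 mm across and 14 mm high. Its z axis is square to the lens: vertical when the magnifier is level
- marked_tooth (a point): Top of the carbide tip of the tooth dabbed with red paint, at the rim of the saw blade, 91 mm from the blade's centre along the blade's own x axis, 15 mm above the bench
- blade: Circular saw blade, steel, 190 mm across, 24 teeth, 2.8 mm thick, 420 g, lying loose and flat on the plywood board; origin at the centre of its underside (12 mm above the bench), x towards the red-marked tooth
- board: Plywood board fixed on the bench under the blade, 220 x 220 x 12 mm; origin at the centre of its underside
- gauge_mark (a point): Middle of the green cross bar of the height gauge: the lens centre is to be held at this height. The bar is level, 100 mm long along its y axis, 8 mm deep, 8 mm high; it stands locked somewhere between 85 and 125 mm above the bench
- gauge: Height gauge standing loose on the bench: dark steel base 56 x 80 x 22 mm, aluminium upright to 152 mm above the bench, slide with the green cross bar; 800 g; origin at the centre of the base's underside. Not to be moved
- spanner: Arbor spanner, 150 mm long, lying on the bench beyond the blade; not to be moved
- flange: Arbor flange, dark steel ring 50 mm across, 8 mm high, lying on the bench beyond the blade; not to be moved
- cleaner: White bottle of blade cleaner with a blue cap, 52 mm across, 130 mm high, standing on the bench beyond the blade; not to be moved
Mind the look-alikes: they are no part of the job. Several things look just like the part that bears handle_grip: the one meant starts farthest to the robot's left.

How it is judged:
On the way:
1. the magnifier is lifted clear of the bench in the fingers (height (world z) of lens_center above 0.03 m and contact force between the fingers and magnifier above 1 N), for 0.1 s.
At the end, for the whole second after the job is handed in: Magnifier held still by its handle (fingers over 45 mm from lens centre), carried by nothing else; lens within 6 mm of the green bar's height, within 10 mm (from above) of the red tooth, level to 0.12 rad. Tooth moved under 8 mm, gauge 10 mm, spanner, flange, bottle 15 mm (z of lens_center in the frame of gauge_mark between -0.006 and 0.006 m and horizontal distance between lens_center and marked_tooth below 0.01 m and angle between lens_center's own z axis and vertical below 0.12 rad and linear speed of magnifier below 0.02 m/s and angular speed of magnifier below 0.2 rad/s and contact force between the fingers and magnifier above 1 N and horizontal distance between the grasp point and lens_center above 0.045 m and contact force between magnifier and blade below 0.1 N and contact force between magnifier and board below 0.1 N and contact force between magnifier and gauge below 0.1 N and contact force between magnifier and cleaner below 0.1 N and distance of marked_tooth from where it was at the start of the episode below 0.008 m and distance of gauge_mark from where it was at the start of the episode below 0.01 m and distance of each of spanner, flange, cleaner from where it was at the start of the episode below 0.015 m); the arm keeps its last pose, push and grip.
It fails at once if the blade is touched by the magnifier or the robot (contact force between any of magnifier, the fingers, the arm and blade above 0.5 N).
It fails at once if the gauge or its bar is moved (distance of gauge_mark from where it was at the start of the episode above 0.01 m).
It fails at once if a bystander on the bench is moved (distance of any of spanner, flange, cleaner from where it was at the start of the episode above 0.015 m).
It also fails if it takes over 38 s, if anything falls off the work surface, if the arm or the gripper's body presses on something with over 40 N, if the wrist force passes 120 N, or if a joint passes its speed limit or range.

## Working session

There is one attempt and no reset: what is moved stays moved. The work goes in short steps, Python scripts to look and compute and a tool call to move; the robot and the scene stay as the last step left them, time stands still between calls to the robot, and variables do not carry over. Pictures are saved under pics/ and viewed, and the job is handed in when it is done.

Besides the shell and the picture viewer there is one more tool, called as name([rows], argument=value, ...), one row to a line, values as JSON. play_rows: Moves the arm, as the interface text tells. Its arguments: {"type":"object","properties":{"plan":{"type":"array","items":{"type":"object","properties":{"fingers":{"type":"number"},"offset":{"type":"array","items":{"type":"number"}},"angular":{"type":"array","items":{"type":"number"}}}}},"force":{"type":"number"}},"required":["plan"]}

```bash
mkdir -p pics; cat > h.py <<'E'
import numpy as np, cv2, pickle
from workcell import ctrl
from scipy.spatial.transform import Rotation as R
def Rm(o):
    o=np.array(o,float)
    if o.shape==(3,3): return o
    return R.from_rotvec(o).as_matrix() if o.size==3 else R.from_quat(o).as_matrix()
def grab(n,tag):
    f=ctrl.grab_frame(n); cv2.imwrite(f'pics/{tag}.png',f['color'][:,:,::-1]); pickle.dump(f,open(f'{tag}.pkl','wb')); return f
def ld(tag): return pickle.load(open(f'{tag}.pkl','rb'))
def ray(f,u,v):
    K=f['camera_matrix']; d=Rm(f['orientation'])@np.array([(u-K[0,2])/K[0,0],(v-K[1,2])/K[1,1],1]); return np.array(f['origin']),d
def onplane(f,u,v,z):
    o,d=ray(f,u,v); return o+d*(z-o[2])/d[2]
def pt(f,u,v):
    o,d=ray(f,u,v); return o+d*f['depth'][int(v),int(u)]
E
python3 - <<'E'
from h import *
print(ctrl.sense())
for n in ['side','top','wrist']:
    f=grab(n,n+'0'); print(n,f['origin'],np.round(Rm(f['orientation']),3).tolist(),f['camera_matrix'].tolist())
E
```

```text
{'t': 0.0, 'joints': array([-1.38141914e+00,  1.31152321e-01,  1.48925596e+00,  6.71022659e-06,
        1.52301727e+00, -8.53884508e-02]), 'joint_velocities': array([-0.00020577,  0.00053707,  0.0004448 , -0.00106785, -0.00070511,
       -0.00060315]), 'tau': array([-3.41966545e-03, -5.59835887e+01, -4.91759992e+01,  7.65947462e-02,
        3.54166771e-02, -1.35723490e-04]), 'tcp_pos': array([ 0.16271629, -0.57692564,  0.21760555]), 'eef_rot': array([-3.11017853e+00, -4.29993224e-01,  1.39035702e-04]), 'ft_force': array([-0.72242334,  0.46013777, -0.19835086]), 'ft_torque': array([-0.06043962, -0.01394405, -0.02000113]), 'gripper_width': 0.09303754535469856}
side [0.36214863 0.63168342 1.02802531] [[-0.979, -0.156, 0.133], [-0.205, 0.742, -0.638], [0.001, -0.652, -0.758]] [[470.7248077358671, 0.0, 319.17366303934296], [0.0, 470.7248077358671, 206.2078566333595], [0.0, 0.0, 1.0]]
top [ 0.41417046 -0.15869204  1.26558194] [[0.023, -0.992, 0.123], [-1.0, -0.024, -0.004], [0.007, -0.122, -0.992]] [[372.17099382246386, 0.0, 316.87946206429905], [0.0, 372.17099382246386, 197.56029775394484], [0.0, 0.0, 1.0]]
wrist [ 0.2436972  -0.55321631  0.38230068] [[0.271, -0.919, -0.287], [-0.962, -0.259, -0.08], [-0.001, 0.297, -0.955]] [[276.2227284749914, 0.0, 317.27710028665473], [0.0, 276.2227284749914, 202.72766065162185], [0.0, 0.0, 1.0]]
```

View pics/top0.png

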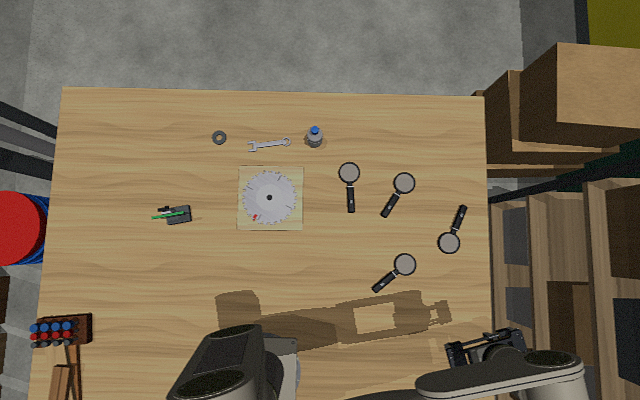

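View pics/side0.png

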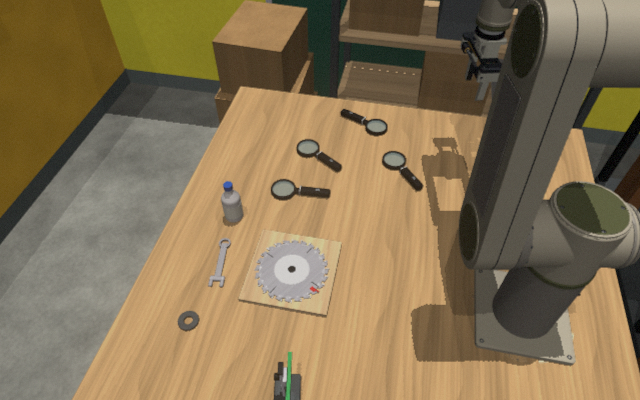

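View pics/wrist0.png

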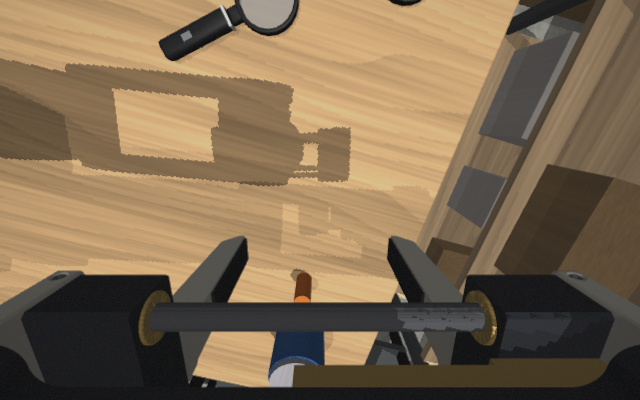

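Look-alikes (top view pixels of the handles): A (350,200), B (390,207), C (385,281), D (460,216). Image left is +y, the robot's left, so A is the one meant. Next: a close crop and a measurement.

```bash
python3 - <<'E'
from h import *
f=ld('top0');s=ld('side0')
a=cv2.resize(f['color'][150:240,140:360],None,fx=3.6,fy=3.6,interpolation=cv2.INTER_CUBIC)
b=cv2.resize(s['color'][170:400,180:360],None,fx=2.6,fy=2.6,interpolation=cv2.INTER_CUBIC)
cv2.imwrite('pics/cropA.png',a[:,:,::-1]);cv2.imwrite('pics/cropB.png',b[:,:,::-1])
# handles
for n,z in(('top0',.012),('side0',.012)):
    g=ld(n);c=g['color'];hsv=cv2.cvtColor(c,cv2.COLOR_RGB2HSV)
    m=(hsv[...,2]<75).astype(np.uint8)
    k,l,st,ce=cv2.connectedComponentsWithStats(m)
    for i in range(1,k):
        if 60<st[i,4]<1500 :
            p=onplane(g,*ce[i],z)
            if 0.2<p[0]<.8 and -.8<p[1]<.5: print(n,st[i],ce[i].round(1),p.round(3))
    for nm,mm in(('red',((hsv[...,0]<8)|(hsv[...,0]>172))&(hsv[...,1]>140)&(hsv[...,2]>90)),('green',(hsv[...,0]>45)&(hsv[...,0]<80)&(hsv[...,1]>120)&(hsv[...,2]>60))):
        k,l,st,ce=cv2.connectedComponentsWithStats(mm.astype(np.uint8))
        for i in range(1,k):
            p=onplane(g,*ce[i],.015)
            if st[i,4]>4 and 0.1<p[0]<.9 and abs(p[1])<.7: 
                ys,xs=np.where(l==i); d=g['depth'][ys,xs]; q=np.median([pt(g,x,y) for x,y in zip(xs,ys)],axis=0)
                print(n,nm,st[i],ce[i].round(1),p.round(4),q.round(4))
E
```

```text
top0 [338 162  22  24 104] [348.7 174.1] [ 0.652 -0.27   0.012]
top0 [393 172  22  23 112] [402.3 184.3] [ 0.622 -0.454  0.012]
top0 [346 187   9  26 176] [350.2 199.3] [ 0.566 -0.277  0.012]
top0 [380 193  19  25 179] [389.3 205.3] [ 0.548 -0.409  0.012]
top0 [166 205  26  20 170] [181.3 216.8] [0.493 0.291 0.012]
top0 [437 205  30  49 314] [454.3 226.8] [ 0.481 -0.628  0.012]
top0 [158 206  22   7  76] [167.4 209.2] [0.517 0.34  0.012]
top0 [393 253  23  23 120] [402.1 265. ] [ 0.35  -0.452  0.012]
top0 [372 271  24  22 194] [383.1 281.9] [ 0.293 -0.389  0.012]
top0 red [253 214   4   4   9] [254.6 215.8] [0.5019 0.0446 0.015 ] [0.5012 0.0434 0.0146]
top0 red [ 63 331   8   7  41] [ 66.1 333.8] [0.1067 0.635  0.015 ] [0.1243 0.5891 0.0872]
top0 red [ 52 332   7   7  40] [ 55.  334.7] [0.1033 0.6706 0.015 ] [0.1207 0.6231 0.0869]
top0 green [152 211  32   8  78] [168.  214.5] [0.4994 0.3349 0.015 ] [0.493  0.296  0.1105]
side0 [341 109  22  15 155] [351.3 115.9] [ 0.517 -0.644  0.012]
side0 [363 119  24  17 121] [374.  127.9] [ 0.433 -0.597  0.012]
side0 [297 140  44  32 291] [321.5 157.8] [ 0.575 -0.42   0.012]
side0 [382 151  40  40 317] [404.8 173. ] [ 0.314 -0.407  0.012]
side0 [271 186  28  14 107] [285.9 194.2] [ 0.645 -0.249  0.012]
side0 [300 187  30  11 219] [314.4 191.8] [ 0.566 -0.275  0.012]
side0 [274 362   9  19  89] [278.4 371.5] [0.53  0.261 0.012]
side0 red [310 287   9   5  19] [313.5 289.1] [0.4984 0.0456 0.015 ] [0.4997 0.0459 0.0154]
side0 green [286 352   5  48 144] [288.3 377.9] [0.5048 0.2716 0.015 ] [0.4903 0.3085 0.1112]
```

View pics/cropA.png

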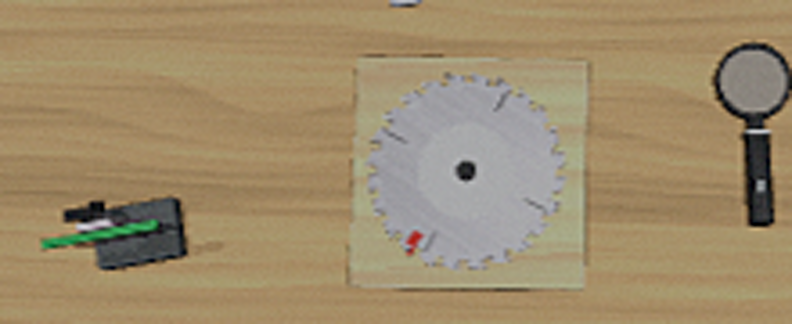

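View pics/cropB.png

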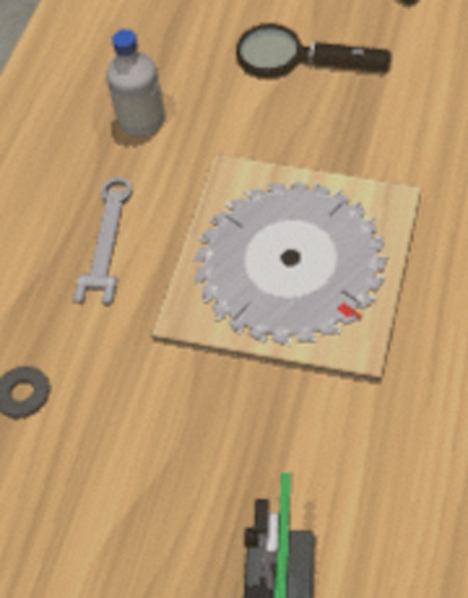

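Crop A shows magnifier A lying handle towards the robot: lens at about (349,173), handle at (350,200). The blade is on its board at (269,197), with the red dab at (255,216), and the gauge is at (178,214). It is clearly the leftmost magnifier (y≈-0.27, against -0.39 to -0.63 for the others). Moving above it for a closer wrist view.

play_rows([
  {"fingers":1,"offset":[0.032,0.025,0],"angular":[0,0,-0.5]},
  {"fingers":1,"offset":[0.064,0.05,0],"angular":[0,0,-1]},
  {"fingers":1,"offset":[0.096,0.075,0],"angular":[0,0,-1.5]},
  {"fingers":1,"offset":[0.128,0.1,0],"angular":[0,0,-2]},
  {"fingers":1,"offset":[0.16,0.125,0],"angular":[0,0,-2]},
])

```text
t: 0.57
tcp_pos: [0.3238, -0.451, 0.2184]
eef_rot: [-3.138, -0.152, 0.0]
ft_force: [0.8, 0.1, 0.2]
gripper_width: 0.0926
```

play_rows([
  {"fingers":1,"offset":[0.032,0.025,0],"angular":[0,0,0]},
  {"fingers":1,"offset":[0.064,0.05,0],"angular":[0,0,0]},
  {"fingers":1,"offset":[0.096,0.075,0],"angular":[0,0,0]},
  {"fingers":1,"offset":[0.128,0.1,0],"angular":[0,0,0]},
  {"fingers":1,"offset":[0.16,0.125,0],"angular":[0,0,0]},
])

```text
t: 0.98
tcp_pos: [0.484, -0.3258, 0.2184]
eef_rot: [-3.138, -0.157, 0.0]
ft_force: [-0.2, -0.6, 0.8]
gripper_width: 0.0931
```

play_rows([
  {"fingers":1,"offset":[0.025,0.025,0],"angular":[0,0,0]},
  {"fingers":1,"offset":[0.05,0.05,0],"angular":[0,0,0]},
  {"fingers":1,"offset":[0.05,0.05,0],"angular":[0,0,0]},
  {"fingers":1,"offset":[0.05,0.05,0],"angular":[0,0,0]},
  {"fingers":1,"offset":[0.05,0.05,0],"angular":[0,0,0]},
])

```text
t: 1.4
tcp_pos: [0.5324, -0.2775, 0.2182]
eef_rot: [-3.137, -0.159, 0.002]
ft_force: [0.6, -0.2, 0.1]
gripper_width: 0.0929
```

```bash
python3 - <<'E'
from h import *
f=grab('wrist','w1');s=ctrl.sense();print(s['t'],s['tcp_pos'],Rm(s['eef_rot']).round(3).tolist())
t=grab('top','top1')
E
```

```text
1.45 [ 0.53209504 -0.27811494  0.21831194] [[0.995, 0.1, -0.001], [0.1, -0.995, -0.0], [-0.001, -0.0, -1.0]]
```

View pics/w1.png

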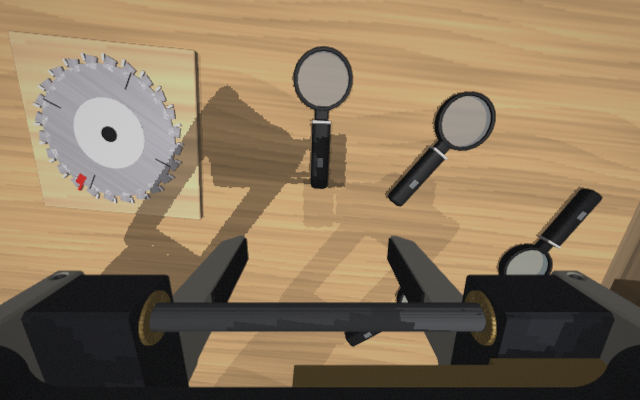

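The wrist view shows the wanted magnifier: lens at (323,78), white band at (320,122), handle end at (319,187). The red tooth is at (81,181) and the blade hole at (109,134). Next I measure these points.

```bash
python3 - <<'E'
from h import *
f=ld('w1');c=f['color'];hsv=cv2.cvtColor(c,cv2.COLOR_RGB2HSV)
def largest(m,box):
    mm=np.zeros(m.shape,np.uint8);x0,y0,x1,y1=box;mm[y0:y1,x0:x1]=m[y0:y1,x0:x1]
    k,l,st,ce=cv2.connectedComponentsWithStats(mm);i=1+np.argmax(st[1:,4]);return (l==i).astype(np.uint8),st[i],ce[i]
m,st,ce=largest((hsv[...,1]<70)&(hsv[...,2]>100),(285,40,360,112));
cn=max(cv2.findContours(m,0,2)[0],key=cv2.contourArea)
el=cv2.fitEllipse(cn);print('lens',st,ce,el)
L=onplane(f,*el[0],.009);print('lens centre',L, [onplane(f,el[0][0]+d,el[0][1],.009).round(4) for d in(-el[1][0]/2,el[1][0]/2)])
m,st,ce=largest(hsv[...,2]<60,(300,124,340,195))
print('handle',st,ce)
cn=max(cv2.findContours(m,0,2)[0],key=cv2.contourArea)
P=np.array([onplane(f,*p[0],.018) for p in cn])[:,:2]
r=cv2.minAreaRect((P*1e4).astype(np.float32));print('rect top',np.array(r[0])/1e4,np.array(r[1])/1e4,r[2])
print((cv2.boxPoints(r)/1e4).round(4).tolist())
H=np.array(r[0])/1e4
a=L[:2]-H;print('dist',np.linalg.norm(a),'yaw',np.degrees(np.arctan2(a[1],a[0])))
u=a/np.linalg.norm(a);print('grip from lens',L[:2]-.072*u)
m,st,hc=largest(hsv[...,2]<50,(90,115,125,150));print('hole',st,onplane(f,*hc,.0148))
B=onplane(f,*hc,.0148)
m,st,rc=largest(((hsv[...,0]<8)|(hsv[...,0]>172))&(hsv[...,1]>140),(50,150,110,210));print('red',st,rc)
T=onplane(f,*rc,.015);d=(T-B)[:2];print(T,np.linalg.norm(d))
ys,xs=np.where(m);Q=np.array([onplane(f,x,y,.015) for x,y in zip(xs,ys)])[:,:2];print('radii',np.percentile(np.linalg.norm(Q-B[:2],axis=1),[0,50,100]))
print('tooth',B[:2]+.091*d/np.linalg.norm(d))
# same in top/side
for n,hb,rb in(('top1',(262,190,277,205),(245,205,265,225)),('side0',(283,262,300,276),(300,280,325,300))):
    g=ld(n);h2=cv2.cvtColor(g['color'],cv2.COLOR_RGB2HSV)
    _,_,hc=largest(h2[...,2]<90,hb)
    _,_,rc=largest(((h2[...,0]<8)|(h2[...,0]>172))&(h2[...,1]>110),rb)
    B=onplane(g,*hc,.0148);T=onplane(g,*rc,.015);d=(T-B)[:2]
    print(n,B,T,np.linalg.norm(d),B[:2]+.091*d/np.linalg.norm(d))
z=cv2.resize(c[140:220,40:150],None,fx=6,fy=6);cv2.imwrite('pics/red.png',z[:,:,::-1])
E
```

```text
lens [ 298   51   51   55 2203] [322.71992737  78.59418974] ((322.6938781738281, 78.68041229248047), (49.940452575683594, 54.67866897583008), 2.908783435821533)
lens centre [ 0.66139991 -0.27002755  0.009     ] [array([ 0.6583, -0.2391,  0.009 ]), array([ 0.6645, -0.3009,  0.009 ])]
handle [ 311  124   19   65 1064] [319.85620301 155.04417293]
rect top [ 0.56575498 -0.27641863] [0.08380502 0.0234103 ] 3.7606401443481445
[[0.5231999754905701, -0.26750001311302185], [0.5246999859809875, -0.290800005197525], [0.608299970626831, -0.28540000319480896], [0.6068000197410583, -0.2619999945163727]]
dist 0.09585821550121613 yaw 3.822870188599651
grip from lens [ 0.58956011 -0.27482795]
hole [102 127  14  14 153] [ 0.56765731 -0.00126637  0.0148    ]
red [ 76 174  10  16  85] [ 80.43529412 180.67058824]
[0.50068691 0.04433404 0.015     ] 0.08102118177624855
radii [0.07191163 0.08057245 0.09408494]
tooth [0.49243863 0.04995033]
top1 [ 0.56667166 -0.00140924  0.0148    ] [0.49842797 0.04506913 0.015     ] 0.08256778834881275 [0.49145861 0.04981572]
side0 [ 0.56645982 -0.00146038  0.0148    ] [0.49842138 0.04567773 0.015     ] 0.08277216298895307 [0.49165812 0.05036342]
```

View pics/red.png

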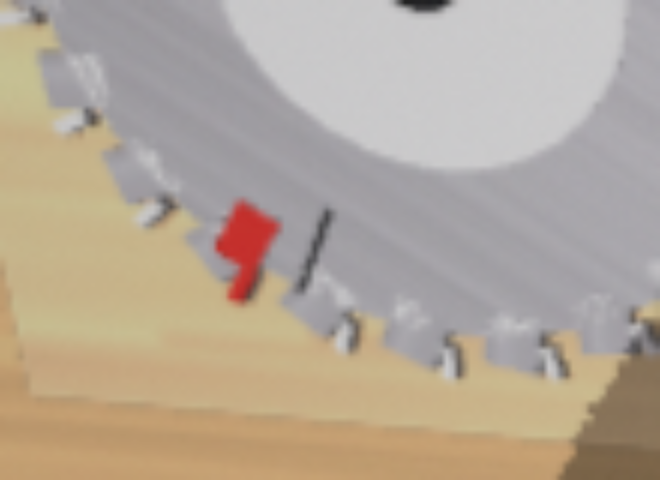

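```bash
python3 - <<'E'
from h import *
f=ld('w1');print('tip',onplane(f,80.6,187.,.015))
for n in('top0','top1','side0'):
    g=ld(n);h2=cv2.cvtColor(g['color'],cv2.COLOR_RGB2HSV)
    m=((h2[...,0]>45)&(h2[...,0]<80)&(h2[...,1]>100)&(h2[...,2]>50)).astype(np.uint8)
    k,l,st,ce=cv2.connectedComponentsWithStats(m[200 if 'top' in n else 340:,:330]);
    ys,xs=np.where(m)
    P=np.array([pt(g,x,y) for x,y in zip(xs,ys)]);q=(P[:,2]>.07)&(P[:,2]<.14)&(P[:,0]>.4)&(P[:,0]<.6);P=P[q]
    V=h2[...,2][ys,xs][q]
    print(n,len(P),np.percentile(P[:,2],[5,25,50,75,95]).round(4),'bright z',np.median(P[V>np.median(V),2]).round(4))
    xs=xs[q];ys=ys[q]
    r=cv2.minAreaRect(np.c_[xs,ys].astype(np.float32));print(r)
    print('xy ends',P[:,:2].min(0),P[:,:2].max(0),'mean',P.mean(0))
g=ld('side0');z=cv2.resize(g['color'][335:400,250:330],None,fx=8,fy=8,interpolation=0);cv2.imwrite('pics/g.png',z[:,:,::-1])
E
```

```text
tip [0.49166185 0.04547227 0.015     ]
top0 83 [0.1069 0.1093 0.1104 0.1122 0.1147] bright z 0.1104
((167.52322387695312, 214.62533569335938), (2.585667610168457, 31.756366729736328), 79.50852966308594)
xy ends [0.48092142 0.25174946] [0.50518352 0.3468775 ] mean [0.49278851 0.29716185 0.11068259]
top1 84 [0.1085 0.1101 0.1117 0.1128 0.1143] bright z 0.1118
((167.50799560546875, 214.5439910888672), (2.6832821369171143, 31.752168655395508), 79.69515228271484)
xy ends [0.48092071 0.25198563] [0.50518177 0.34615685] mean [0.49287778 0.29643295 0.11143459]
side0 179 [0.1083 0.1101 0.1112 0.1123 0.1141] bright z 0.1112
((288.39300537109375, 375.4962158203125), (4.033143043518066, 47.14851379394531), 2.045408248901367)
xy ends [0.48018362 0.252795  ] [0.50476828 0.34611408] mean [0.4920045  0.30131074 0.11115423]
```

View pics/g.png

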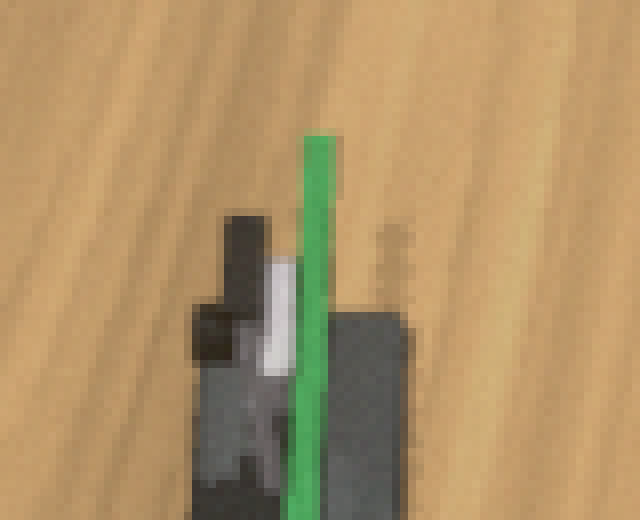

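The measurements agree with the known sizes: lens-to-handle-centre distance 95 mm against 93 to 95 expected, handle 23.4 mm wide, lens 62 mm across. The bar's top is at 0.111, so its middle is at 0.107. The tooth tip is at about (0.491, 0.047). Going to the grasp.

play_rows([
  {"fingers":1,"offset":[0.03,0.0017,-0.025],"angular":[0,0,-0.2]},
  {"fingers":1,"offset":[0.061,0.0035,-0.055],"angular":[0,0,-0.38]},
  {"fingers":1,"offset":[0.061,0.0035,-0.09],"angular":[0,0,-0.38]},
  {"fingers":1,"offset":[0.061,0.0035,-0.125],"angular":[0,0,-0.38]},
  {"fingers":1,"offset":[0.061,0.0035,-0.15],"angular":[0,0,-0.38]},
])

```text
t: 1.92
tcp_pos: [0.5917, -0.2745, 0.0647]
eef_rot: [-3.138, -0.103, 0.005]
ft_force: [-0.4, 0.3, -0.1]
gripper_width: 0.0931
```

```bash
python3 - <<'E'
from h import *
f=grab('wrist','w2');s=ctrl.sense();print(s['t'],s['tcp_pos'],Rm(s['eef_rot']).round(3).tolist())
p=s['tcp_pos'].copy();K=f['camera_matrix']
for z in(p[2],.02):
    q=Rm(f['orientation']).T@(np.array([p[0],p[1],z])-f['origin']);print(K@q/q[2])
E
```

```text
1.9667 [ 0.58866213 -0.27299424  0.05925342] [[0.998, 0.065, -0.01], [0.065, -0.998, 0.005], [-0.009, -0.006, -1.0]]
[316.68105019 250.48361533   1.        ]
[316.85353109 228.12360249   1.        ]
```

View pics/w2.png

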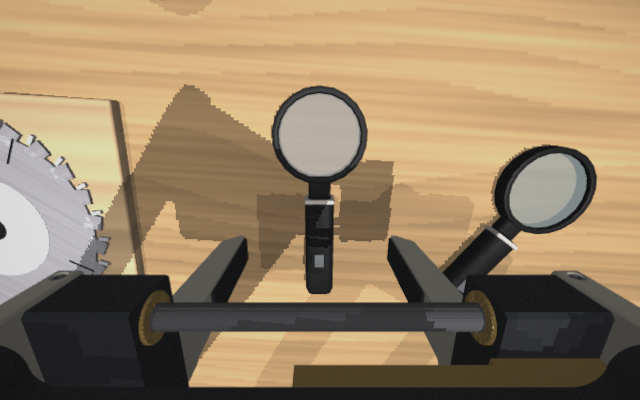

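The handle lies centred between the fingers at (319,250) and lines up with the tool. Descending in a gentle move.

play_rows([
  {"fingers":1,"offset":[0,0,-0.01],"angular":[0,0,0]},
  {"fingers":1,"offset":[0,0,-0.025],"angular":[0,0,0]},
  {"fingers":1,"offset":[0,0,-0.04],"angular":[0,0,0]},
  {"fingers":1,"offset":[0,0,-0.05],"angular":[0,0,0]},
  {"fingers":1,"offset":[0,0,-0.05],"angular":[0,0,0]},
])

```text
t: 2.38
tcp_pos: [0.5924, -0.2735, 0.0163]
eef_rot: [-3.138, -0.105, 0.004]
ft_force: [-0.2, -0.0, 0.1]
gripper_width: 0.093
```

play_rows([
  {"fingers":1,"offset":[0,0,0],"angular":[0,0,0]},
  {"fingers":1,"offset":[0,0,0],"angular":[0,0,0]},
  {"fingers":1,"offset":[0,0,0],"angular":[0,0,0]},
  {"fingers":1,"offset":[0,0,0],"angular":[0,0,0]},
  {"fingers":1,"offset":[0,0,0],"angular":[0,0,0]},
])

```text
t: 2.8
tcp_pos: [0.5944, -0.2742, 0.0195]
eef_rot: [3.139, 0.105, 0.002]
ft_force: [-0.8, 0.2, -0.2]
gripper_width: 0.0925
```

```bash
python3 - <<'E'
from h import *
f=grab('wrist','w3');s=ctrl.sense();print(s['t'],s['tcp_pos'],Rm(s['eef_rot']).round(3).tolist())
E
```

```text
2.85 [ 0.59426078 -0.27411528  0.01931372] [[0.998, 0.067, 0.001], [0.067, -0.998, -0.0], [0.001, 0.001, -1.0]]
```

View pics/w3.png

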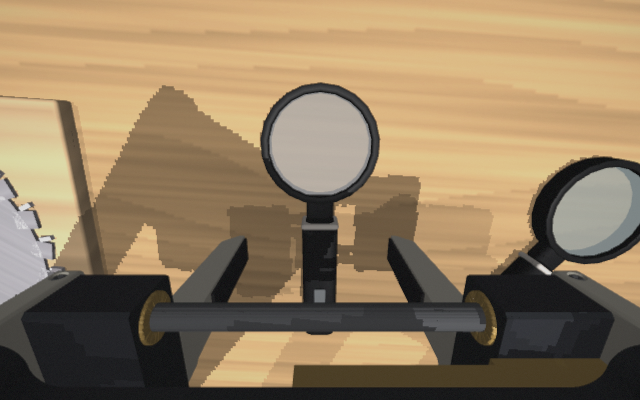

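The handle is still centred between the fingers. Down 14 mm, then close.

play_rows([
  {"fingers":1,"offset":[0,0,-0.005],"angular":[0,0,0]},
  {"fingers":1,"offset":[0,0,-0.01],"angular":[0,0,0]},
  {"fingers":1,"offset":[0,0,-0.014],"angular":[0,0,0]},
  {"fingers":1,"offset":[0,0,-0.014],"angular":[0,0,0]},
  {"fingers":1,"offset":[0,0,-0.014],"angular":[0,0,0]},
])

```text
t: 3.27
tcp_pos: [0.5932, -0.2736, 0.0037]
eef_rot: [-3.139, -0.105, 0.002]
ft_force: [0.4, 0.5, 0.1]
gripper_width: 0.0928
```

play_rows([
  {"fingers":0.5,"offset":[0,0,0],"angular":[0,0,0]},
  {"fingers":0.4,"offset":[0,0,0],"angular":[0,0,0]},
  {"fingers":0.3,"offset":[0,0,0],"angular":[0,0,0]},
  {"fingers":0,"offset":[0,0,0],"angular":[0,0,0]},
  {"fingers":0,"offset":[0,0,0],"angular":[0,0,0]},
], force=35)

```text
t: 3.68
tcp_pos: [0.594, -0.2741, 0.0048]
eef_rot: [3.14, 0.105, 0.0]
ft_force: [-0.6, 0.2, -0.2]
gripper_width: 0.0641
```

play_rows([
  {"fingers":0,"offset":[0,0,0],"angular":[0,0,0]},
  {"fingers":0,"offset":[0,0,0],"angular":[0,0,0]},
  {"fingers":0,"offset":[0,0,0],"angular":[0,0,0]},
  {"fingers":0,"offset":[0,0,0],"angular":[0,0,0]},
  {"fingers":0,"offset":[0,0,0],"angular":[0,0,0]},
])

```text
t: 4.1
tcp_pos: [0.5938, -0.274, 0.0046]
eef_rot: [-3.14, -0.105, 0.0]
ft_force: [0.5, -0.3, -0.2]
gripper_width: 0.0307
```

play_rows([
  {"fingers":0,"offset":[0,0,0],"angular":[0,0,0]},
  {"fingers":0,"offset":[0,0,0],"angular":[0,0,0]},
  {"fingers":0,"offset":[0,0,0],"angular":[0,0,0]},
  {"fingers":0,"offset":[0,0,0],"angular":[0,0,0]},
  {"fingers":0,"offset":[0,0,0],"angular":[0,0,0]},
])

```text
t: 4.52
tcp_pos: [0.5938, -0.274, 0.0046]
eef_rot: [3.14, 0.105, 0.0]
ft_force: [-0.1, -0.5, 0.3]
gripper_width: 0.0235
```

play_rows([
  {"fingers":0,"offset":[0,0,0.01],"angular":[0,0,0]},
  {"fingers":0,"offset":[0,0,0.025],"angular":[0,0,0]},
  {"fingers":0,"offset":[0,0,0.045],"angular":[0,0,0]},
  {"fingers":0,"offset":[0,0,0.065],"angular":[0,0,0]},
  {"fingers":0,"offset":[0,0,0.08],"angular":[0,0,0]},
])

```text
t: 4.93
tcp_pos: [0.5948, -0.2744, 0.0883]
eef_rot: [3.138, 0.105, 0.004]
ft_force: [1.6, 0.4, -1.2]
gripper_width: 0.0238
```

play_rows([
  {"fingers":0,"offset":[0,0,0.012],"angular":[0,0,0]},
  {"fingers":0,"offset":[0,0,0.02],"angular":[0,0,0]},
  {"fingers":0,"offset":[0,0,0.02],"angular":[0,0,0]},
  {"fingers":0,"offset":[0,0,0.02],"angular":[0,0,0]},
  {"fingers":0,"offset":[0,0,0.02],"angular":[0,0,0]},
])

```text
t: 5.35
tcp_pos: [0.5931, -0.2736, 0.1034]
eef_rot: [-3.139, -0.105, 0.002]
ft_force: [0.1, 0.8, -1.6]
gripper_width: 0.0236
```

```bash
python3 - <<'E'
from h import *
f=grab('wrist','w4');g=grab('side','s4');s=ctrl.sense();print(s['t'],s['tcp_pos'],s['gripper_width'],s['ft_force'],Rm(s['eef_rot']).round(3).tolist())
z=cv2.resize(g['color'][130:280,230:390],None,fx=4,fy=4);cv2.imwrite('pics/s4c.png',z[:,:,::-1])
E
```

```text
5.45 [ 0.5929251  -0.27351137  0.10302958] 0.02399750864700124 [ 0.22030807  0.81620283 -2.14375318] [[0.998, 0.067, -0.002], [0.067, -0.998, 0.001], [-0.002, -0.001, -1.0]]
```

View pics/w4.png

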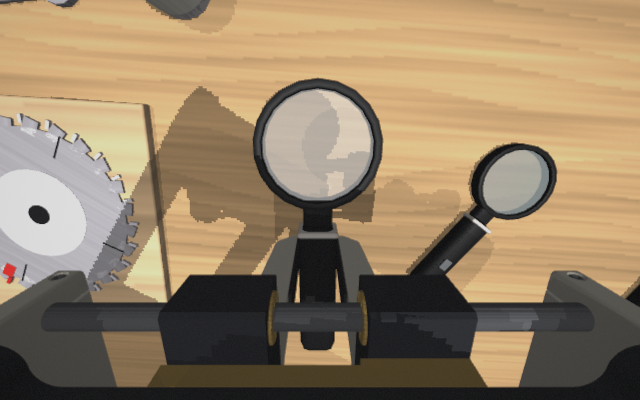

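View pics/s4c.png

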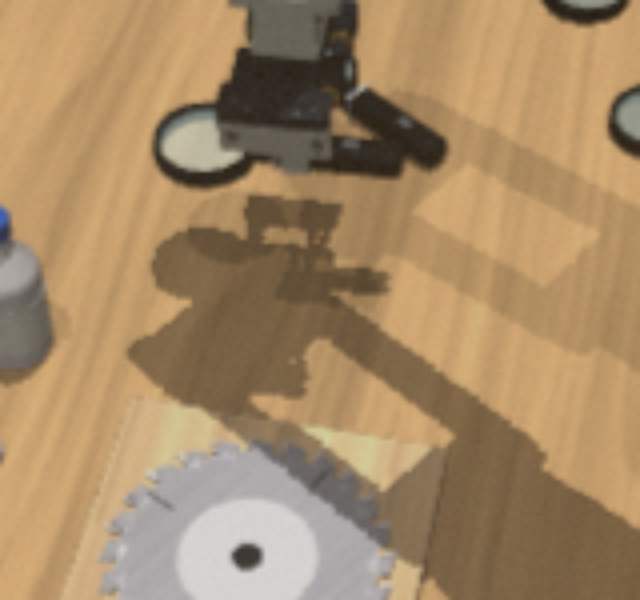

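Lifted: the side and wrist views show the magnifier held by its handle, with the lens at (318,145) in the wrist image. I check the droop by fitting a plane to the ring depth.

```bash
cat > lens.py <<'E'
from h import *
def ringfit(f,s,verbose=True):
    c=f['color'];hsv=cv2.cvtColor(c,cv2.COLOR_RGB2HSV);d=f['depth']
    # ring band: use outer dark contour around expected centre
    m=(hsv[...,2]<70).astype(np.uint8); m[:60]=0; m[226:]=0; m[:,:235]=0; m[:,400:]=0
    dd=(d>0.08)&(d<0.32); m&=dd.astype(np.uint8)
    P=[];
    ys,xs=np.where(cv2.erode(m,np.ones((3,3),np.uint8)))
    P=np.array([pt(f,x,y) for x,y in zip(xs,ys)])
    zc=s['tcp_pos'][2]; k=np.abs(P[:,2]-zc)<.03; P=P[k]
    A=np.c_[P[:,:2]-P[:,:2].mean(0),np.ones(len(P))]
    for _ in range(4):
        co=np.linalg.lstsq(A,P[:,2],rcond=None)[0]; r=P[:,2]-A@co; q=np.abs(r)<.003
        A=A[q];P=P[q]
    cen=P.mean(0)
    # circle fit in xy
    M=cv2.findContours(m,0,2)[0]
    cn=max(M,key=cv2.contourArea)
    el=cv2.fitEllipse(cv2.convexHull(cn)); 
    print('n',len(P),'slope',co[:2].round(4),'ztop at mean',co[2].round(4),cen.round(4),'zrange',P[:,2].min(),P[:,2].max())
    return P,co
if __name__=='__main__':
    import sys
    tag=sys.argv[1]; f=ld(tag); s=ctrl.sense()
    P,co=ringfit(f,s)
    # inner disc -> lens centre
    hsv=cv2.cvtColor(f['color'],cv2.COLOR_RGB2HSV)
    x,y=P[:,0],P[:,1]
    B=np.c_[2*x,2*y,np.ones(len(x))];
    w=np.hypot(x-s['tcp_pos'][0],y-s['tcp_pos'][1])>.04
    sol=np.linalg.lstsq(B[w],(x*x+y*y)[w],rcond=None)[0];cx,cy=sol[:2];print('circ',cx.round(4),cy.round(4),'r',np.sqrt(sol[2]+cx*cx+cy*cy).round(4))
    R0=Rm(s['eef_rot']);print('tool rel',(R0.T@(np.array([cx,cy,co[2]-.007])-s['tcp_pos'])).round(4))
E
python3 lens.py w4; python3 lens.py w3
```

```text
n 2106 slope [0.0081 0.0042] ztop at mean 0.1108 [ 0.6495 -0.2694  0.1108] zrange 0.10775681015372843 0.11310600356544098
circ 0.6602 -0.2676 r 0.0338
tool rel [ 0.0675 -0.0014 -0.0009]lens.py:11: RuntimeWarning: Mean of empty slice.
  A=np.c_[P[:,:2]-P[:,:2].mean(0),np.ones(len(P))]
  ret = um.true_divide(
lens.py:15: RuntimeWarning: Mean of empty slice.
  cen=P.mean(0)
Traceback (most recent call last):
  File "lens.py", line 25, in <module>
    P,co=ringfit(f,s)
         ~~~~~~~^^^^^
  File "lens.py", line 20, in ringfit
    print('n',len(P),'slope',co[:2].round(4),'ztop at mean',co[2].round(4),cen.round(4),'zrange',P[:,2].min(),P[:,2].max())
                                                                                                 ~~~~~~~~~~^^
ValueError: zero-size array to reduction operation minimum which has no identity
```

The lens is level (slope under 0.01). Its centre sits (+67, +5, about +2) mm from the TCP, which agrees with the geometry at the grasp. Carrying it over the tooth: total shift (-0.169, +0.316, +0.002).

play_rows([
  {"fingers":0,"offset":[-0.005,0.01,0],"angular":[0,0,0]},
  {"fingers":0,"offset":[-0.015,0.028,0],"angular":[0,0,0]},
  {"fingers":0,"offset":[-0.029,0.054,0],"angular":[0,0,0]},
  {"fingers":0,"offset":[-0.043,0.08,0],"angular":[0,0,0]},
  {"fingers":0,"offset":[-0.057,0.106,0],"angular":[0,0,0]},
])

```text
t: 5.87
tcp_pos: [0.5354, -0.1668, 0.1033]
eef_rot: [-3.139, -0.104, 0.003]
ft_force: [0.0, 0.2, -0.8]
gripper_width: 0.024
```

play_rows([
  {"fingers":0,"offset":[-0.014,0.026,0],"angular":[0,0,0]},
  {"fingers":0,"offset":[-0.028,0.052,0],"angular":[0,0,0]},
  {"fingers":0,"offset":[-0.042,0.078,0],"angular":[0,0,0]},
  {"fingers":0,"offset":[-0.054,0.101,0],"angular":[0,0,0]},
  {"fingers":0,"offset":[-0.065,0.121,0],"angular":[0,0,0]},
])

```text
t: 6.28
tcp_pos: [0.4703, -0.0454, 0.1036]
eef_rot: [-3.139, -0.106, 0.003]
ft_force: [-0.4, -0.3, -1.5]
gripper_width: 0.0236
```

play_rows([
  {"fingers":0,"offset":[-0.01,0.019,0],"angular":[0,0,0]},
  {"fingers":0,"offset":[-0.02,0.037,0],"angular":[0,0,0]},
  {"fingers":0,"offset":[-0.029,0.053,0],"angular":[0,0,0]},
  {"fingers":0,"offset":[-0.036,0.067,0],"angular":[0,0,0]},
  {"fingers":0,"offset":[-0.041,0.077,0],"angular":[0,0,0]},
])

```text
t: 6.7
tcp_pos: [0.4295, 0.0312, 0.1038]
eef_rot: [-3.139, -0.106, 0.002]
ft_force: [0.3, -0.0, -1.4]
gripper_width: 0.0236
```

play_rows([
  {"fingers":0,"offset":[-0.004,0.008,0.001],"angular":[0,0,0]},
  {"fingers":0,"offset":[-0.006,0.012,0.002],"angular":[0,0,0]},
  {"fingers":0,"offset":[-0.006,0.012,0.002],"angular":[0,0,0]},
  {"fingers":0,"offset":[-0.006,0.012,0.002],"angular":[0,0,0]},
  {"fingers":0,"offset":[-0.006,0.012,0.002],"angular":[0,0,0]},
])

```text
t: 7.12
tcp_pos: [0.4252, 0.0415, 0.1067]
eef_rot: [3.14, 0.105, 0.0]
ft_force: [0.3, 0.6, -0.7]
gripper_width: 0.0236
```

play_rows([
  {"fingers":0,"offset":[0,0,0],"angular":[0,0,0]},
  {"fingers":0,"offset":[0,0,0],"angular":[0,0,0]},
  {"fingers":0,"offset":[0,0,0],"angular":[0,0,0]},
  {"fingers":0,"offset":[0,0,0],"angular":[0,0,0]},
  {"fingers":0,"offset":[0,0,0],"angular":[0,0,0]},
])

```text
t: 7.53
tcp_pos: [0.4249, 0.0419, 0.1066]
eef_rot: [3.14, 0.105, -0.0]
ft_force: [-0.6, -0.1, -1.6]
gripper_width: 0.0235
```

```bash
python3 - <<'E'
from h import *
f=grab('wrist','w5');g=grab('side','s5');t=grab('top','t5');s=ctrl.sense();print(s['t'],s['tcp_pos'],s['gripper_width'],s['ft_force'],Rm(s['eef_rot']).round(3).tolist())
z=cv2.resize(g['color'][200:400,220:400],None,fx=3,fy=3);cv2.imwrite('pics/s5c.png',z[:,:,::-1])
z=cv2.resize(t['color'][150:250,140:330],None,fx=4,fy=4);cv2.imwrite('pics/t5c.png',z[:,:,::-1])
E
python3 lens.py w5
```

```text
7.6833 [0.4248332  0.04197316 0.10662572] 0.02353297678132718 [ 0.13887642  0.12582655 -1.00734594] [[0.998, 0.067, -0.0], [0.067, -0.998, -0.0], [-0.0, 0.0, -1.0]]
n 2889 slope [0.0079 0.0016] ztop at mean 0.1142 [0.4875 0.0482 0.1142] zrange 0.11093524052971426 0.11655763322356036
circ 0.4918 0.0477 r 0.0337
tool rel [ 0.0672 -0.0012 -0.0005]
```

View pics/w5.png

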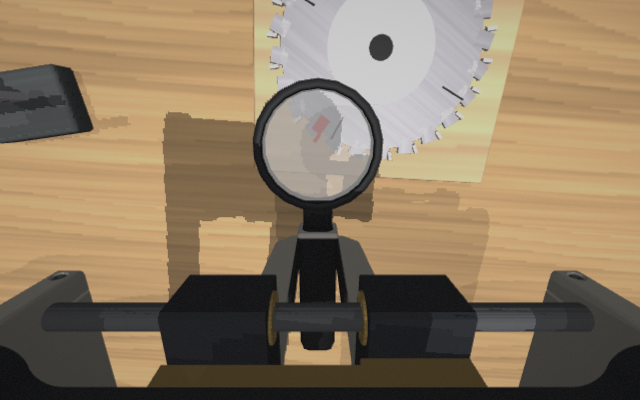

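View pics/s5c.png

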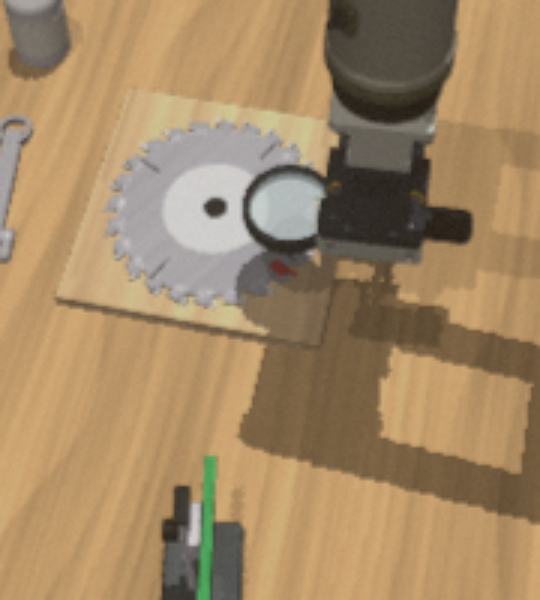

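View pics/t5c.png

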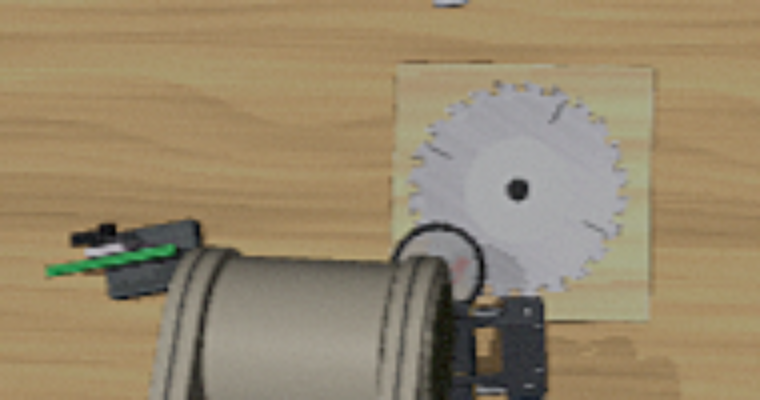

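In the wrist view the red tooth shows through the lens at about (319,130), near the lens centre at (318,143) allowing for parallax. The gauge and blade look untouched. Final numeric checks follow.

```bash
python3 - <<'E'
from h import *
f=ld('w5');h=cv2.cvtColor(f['color'],cv2.COLOR_RGB2HSV)
z=cv2.resize(f['color'][85:205,255:385],None,fx=5,fy=5,interpolation=cv2.INTER_CUBIC);cv2.imwrite('pics/w5c.png',z[:,:,::-1])
m=((h[...,0]<8)|(h[...,0]>172))&(h[...,1]>60);m[:90]=0;m[200:]=0;m[:,:260]=0;m[:,380:]=0
ys,xs=np.where(m);print('red px',len(xs),xs.mean(),ys.mean(),xs.min(),xs.max(),ys.min(),ys.max(),onplane(f,xs.mean(),ys.mean(),.015))
k=ys>=ys.max()-3;print('tip',onplane(f,xs[k].mean(),ys[k].mean(),.015))
for n in('s5','t5'):
    g=ld(n);hs=cv2.cvtColor(g['color'],cv2.COLOR_RGB2HSV);D=g['depth']
    ys,xs=np.where(hs[...,2]<90);P=np.array([pt(g,x,y) for x,y in zip(xs,ys)])
    r=np.hypot(P[:,0]-.492,P[:,1]-.047);k=(r>.031)&(r<.038)&(P[:,2]>.08)&(P[:,2]<.14)&(P[:,0]>.485)
    print(n,'ring z',k.sum(),np.percentile(P[k,2],[10,50,75,90,97]).round(4))
    ys,xs=np.where((hs[...,0]>45)&(hs[...,0]<80)&(hs[...,1]>100)&(hs[...,2]>50))
    P=np.array([pt(g,x,y) for x,y in zip(xs,ys)]);k=(P[:,2]>.07)&(P[:,2]<.14)&(P[:,0]>.4)&(P[:,0]<.6)&(P[:,1]>.2);print('bar',k.sum(),P[k].mean(0).round(4))
# bar triangulation: near end tip top vs side
a=ld('top0');b=ld('side0')
def mask(g):
    hs=cv2.cvtColor(g['color'],cv2.COLOR_RGB2HSV);m=(hs[...,0]>45)&(hs[...,0]<80)&(hs[...,1]>100)&(hs[...,2]>50)
    k,l,st,ce=cv2.connectedComponentsWithStats(m.astype(np.uint8))
    for i in range(1,k):
        p=onplane(g,*ce[i],.1)
        if st[i,4]>40 and .4<p[0]<.6 and .2<p[1]<.4: return np.argwhere(l==i)[:,::-1]
A=mask(a);B=mask(b)
ta=A[A[:,0]>=A[:,0].max()-1].mean(0)+[.5,0];tb=B[B[:,1]<=B[:,1].min()+1].mean(0)-[0,.5]
o1,d1=ray(a,*ta);o2,d2=ray(b,*tb);S=np.linalg.lstsq(np.c_[d1,-d2],o2-o1,rcond=None)[0]
print('tri',o1+d1*S[0],o2+d2*S[1])
E
```

```text
<stdin>:5: RuntimeWarning: Mean of empty slice.
  ret = ret.dtype.type(ret / rcount)
Traceback (most recent call last):
ValueError: zero-size array to reduction operation minimum which has no identity
```

View pics/w5c.png

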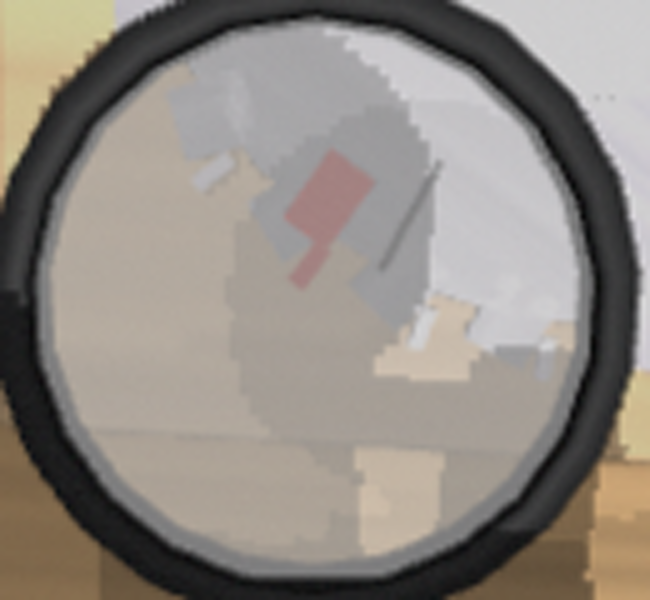

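```bash
python3 - <<'E'
from h import *
f=ld('w5');print('tip wrist',onplane(f,317.4,138.6,.015),'lens wrist',onplane(f,318.6,145,.109))
for n in('s5','t5'):
    g=ld(n);hs=cv2.cvtColor(g['color'],cv2.COLOR_RGB2HSV)
    ys,xs=np.where(hs[...,2]<90);P=np.array([pt(g,x,y) for x,y in zip(xs,ys)])
    r=np.hypot(P[:,0]-.492,P[:,1]-.047);k=(r>.031)&(r<.038)&(P[:,2]>.08)&(P[:,2]<.14)&(P[:,0]>.485)
    print(n,'ring z',k.sum(),np.percentile(P[k,2],[10,50,75,90,97]).round(4) if k.sum() else '')
    ys,xs=np.where((hs[...,0]>45)&(hs[...,0]<80)&(hs[...,1]>100)&(hs[...,2]>50))
    P=np.array([pt(g,x,y) for x,y in zip(xs,ys)]);k=(P[:,2]>.07)&(P[:,2]<.14)&(P[:,0]>.4)&(P[:,0]<.6)&(P[:,1]>.2);print('bar',k.sum(),P[k].mean(0).round(4))
a=ld('top0');b=ld('side0')
def mask(g):
    hs=cv2.cvtColor(g['color'],cv2.COLOR_RGB2HSV);m=(hs[...,0]>45)&(hs[...,0]<80)&(hs[...,1]>100)&(hs[...,2]>50)
    k,l,st,ce=cv2.connectedComponentsWithStats(m.astype(np.uint8))
    for i in range(1,k):
        p=onplane(g,*ce[i],.1)
        if st[i,4]>40 and .4<p[0]<.6 and .2<p[1]<.4: return np.argwhere(l==i)[:,::-1]
A=mask(a);B=mask(b)
ta=A[A[:,0]>=A[:,0].max()-1].mean(0)+[.5,0];tb=B[B[:,1]<=B[:,1].min()+1].mean(0)-[0,.5]
o1,d1=ray(a,*ta);o2,d2=ray(b,*tb);S=np.linalg.lstsq(np.c_[d1,-d2],o2-o1,rcond=None)[0]
print('tri',o1+d1*S[0],o2+d2*S[1])
E
```

```text
tip wrist [0.48979058 0.04736868 0.015     ] lens wrist [0.49318362 0.04697206 0.109     ]
s5 ring z 106 [0.1066 0.1153 0.1165 0.1178 0.1191]
bar 179 [0.492  0.3013 0.1113]
t5 ring z 47 [0.1117 0.1152 0.1171 0.1194 0.1197]
bar 82 [0.4927 0.2973 0.1112]
tri [0.50200027 0.25251941 0.10754463] [0.50250041 0.25256938 0.10760031]
```

The lens is about 1 to 2 mm high and 2 mm ahead of the tooth, both well inside tolerance. I make a small trim, let it settle, then check and hand in.

play_rows([
  {"fingers":0,"offset":[-0.001,0,-0.001],"angular":[0,0,0]},
  {"fingers":0,"offset":[-0.002,0,-0.001],"angular":[0,0,0]},
  {"fingers":0,"offset":[-0.002,0,-0.001],"angular":[0,0,0]},
  {"fingers":0,"offset":[-0.002,0,-0.001],"angular":[0,0,0]},
  {"fingers":0,"offset":[-0.002,0,-0.001],"angular":[0,0,0]},
])

```text
t: 8.1
tcp_pos: [0.4228, 0.042, 0.1057]
eef_rot: [3.14, 0.105, 0.0]
ft_force: [0.1, -0.5, -1.3]
gripper_width: 0.0234
```

play_rows([
  {"fingers":0,"offset":[0,0,0],"angular":[0,0,0]},
  {"fingers":0,"offset":[0,0,0],"angular":[0,0,0]},
  {"fingers":0,"offset":[0,0,0],"angular":[0,0,0]},
  {"fingers":0,"offset":[0,0,0],"angular":[0,0,0]},
  {"fingers":0,"offset":[0,0,0],"angular":[0,0,0]},
])

```text
t: 8.52
tcp_pos: [0.4228, 0.042, 0.1056]
eef_rot: [-3.14, -0.105, 0.0]
ft_force: [-0.0, 0.5, -1.4]
gripper_width: 0.0241
```

```bash
python3 - <<'E'
from h import *
grab('wrist','w6');s=ctrl.sense();print(s['t'],s['tcp_pos'],abs(s['joint_velocities']).max(),s['gripper_width'])
E
python3 lens.py w6; python3 -c "
from workcell import ctrl
print(ctrl.finish_job())"
```

```text
8.5667 [0.4228355  0.04201373 0.1056274 ] 0.0021487855384402376 0.02358699603914353
n 2851 slope [0.0074 0.0009] ztop at mean 0.1132 [0.4853 0.0478 0.1132] zrange 0.11056966324034062 0.11591204892852561
circ 0.4897 0.0478 r 0.0337
tool rel [ 0.0671 -0.0013 -0.0006]
the job is handed in; nothing more can be done
None
```

I picked up the leftmost magnifier by its handle and held it level over the red-marked tooth at the green bar's height. I handed the job in at about 8.6 s with it still in the fingers (35 N grip set). No verdict is reported back.

Last checks:

| Check | Measured | Limit |
|---|---|---|
| Lens centre | (0.490, 0.048) m | – |
| Tooth tip | (0.490, 0.047) m | – |
| Lens to tooth, from above | about 1 mm | 10 mm |
| Lens height | 0.106–0.108 m | – |
| Middle of green bar | about 0.107 m | lens within 6 mm of it |
| Tilt | about 0.01 rad | 0.12 rad |
| Fingers to lens centre | about 67 mm | over 45 mm |

- **Steadiness:** the arm was nearly still at hand-in, with joint speeds around 0.002 rad/s.
- **Other things on the bench:** the bar's measured position was unchanged. The blade looked untouched in the pictures, and the force readings showed nothing beyond the magnifier's weight. I did not measure the spanner, flange and bottle again; the arm never went near them.
- **Disagreements:** the lens height from depth images and from the arm's own position differed by about 2 mm, and different estimates of the tooth position differed by up to about 4 mm. Both are inside the tolerances. My first automatic check for the red paint through the lens found nothing, so I read the tip from a close crop by eye.

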